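# Close the conditioning box and hold the probe in its guide

## Task

Push the open drawer of the small wooden conditioning box fully home. Then take the probe (straight cylindrical handle, thin steel rod) out of the tool rack, lower its rod straight down through the round guide hole in the box's top until the tip is about 50 mm below the top face, never touching the box or drawer with the probe, and finish while holding it there: upright, still and centred in the hole. Leave everything else as it is.

Things in the scene. Friction and masses are not known exactly. Their poses are not given: they have to be found in the camera images.
- cond_box: Conditioning box, fixed: plain wood, 170 mm deep (its x), 160 wide (its y), 125 high; origin at the centre of its underside, z up. The drawer opens towards its -x side (roughly to the robot). The top is 20 mm thick with a round guide hole 26 mm in diameter through its centre, open below down to the drawer.
- guide_mouth (a point): Centre of the guide hole at the level of the box's top face (125 mm above the bench); z up, x and y as the box.
- drawer (a joint): Drawer opening, m: 0 = fully home at a solid stop, 0.10 = limit. Pushing it in moves it to the box's +x; about 2 N friction, stays where left. Front panel 156 mm wide, 12 to 100 mm above the bench, flush with the box when home. Two wood blanks are fixed inside, left and right, tops 66 mm below the box's top face; the middle 70 mm is empty, its floor 106 mm below the top face.
- drawer_handle (a point): Middle of the drawer's steel bar handle: a bar 10 mm thick, 80 mm long, along the box's y, 28 mm in front of the drawer's front panel, 85.5 mm above the bench. It moves with the drawer. Pushing the bar from its front with shut fingers works.
- rack: Tool rack, fixed: wooden stand 230 mm long (its x) by 90 wide, top face 110 mm above the bench, origin at the centre of its underside. Three 15 mm holes through its 56 mm wide, 15 mm thick top at -68, 0 and +68 mm along its x; a tool hangs by its handle in each, in any order.
- probe: Probe, loose, about 0.12 kg, hanging in one of the rack's holes: upright straight black cylindrical handle, 26 mm in diameter, 55 tall, flat ends, fine rings; below it a steel rod, 10 mm in diameter, 85 long. Origin at the centre of the handle's underside (resting on the rack's top), z up along the handle. Grip it across the rack (closing along the rack's y); lift 90 mm to clear the rack.
- probe_tip (a point): The lower end of the probe's rod, on its axis, 85 mm below the probe's origin.
- awl: Awl with a pear-shaped wooden handle 34 mm wide and 52 mm tall, loose, hanging in the rack; origin at the handle's underside. Leave it.
- countersink: Hand countersink with a ball-shaped wooden handle 36 mm in diameter, 52 mm tall, loose, hanging in the rack; origin at the handle's underside. Leave it.
- offcut: Small loose wood offcut 26 x 50 x 12 mm lying on the box's top; origin at its underside. Leave it.
- pencil: Flat carpenter's pencil 175 mm long lying on the bench; origin under its middle. Leave it.
- mallet: Wooden mallet lying on the bench, head 90 x 120 x 65 mm, handle 200 mm along its -x; origin under its head. Leave it.
- glue: White plastic glue bottle, 60 mm in diameter, 150 mm high, standing; origin under it. Leave it.
Mind the look-alikes: they are no part of the job. Leave any green look-alike of the probe alone.

How it is judged:
By the outcome, as a careful person would: the job done as asked, in the order asked, and still so for the second after the job is handed in, while the arm keeps its last pose, push and grip.
It also fails if it takes over 58 s, if anything falls off the work surface, if the arm or the gripper's body presses on something with over 40 N, if the wrist force passes 120 N, or if a joint passes its speed limit or range.

## Robot

A 6-joint arm with a two-finger parallel gripper is mounted at the origin on the work surface. World frame = base frame: x ahead of the robot, y to its left, z up, the work surface at z = 0. Lengths are in m, angles in rad, forces in N, time in s.
With the tool pointing down it reaches from about 0.375 to 0.9 m from the base axis. Payload 3.1 kg.
Tool frame: the origin (TCP) lies at the very end of the fingers, on their centre line; the grasp point (between the pads) lies 19 mm behind it (manip.hold_point_z is the distance from the TCP to the grasp point, in m); y points along the fingers, z is the direction in which the jaws open and shut, and the axes are right-handed (so a half turn about y gives the same grasp; the last joint's range is limited). The gripper opens to 85 mm and grips with 20 to 120 N. Pads are 22 mm wide; open, the fingers measure 114 mm over their backs; the gripper's body (76 mm by 85 mm) begins 54 mm behind the grasp point. The pads swing forward as they close: fully open they stand 13 mm farther back than shut.
Start: joints at [-0.178, 0.527, 1.433, -0, 1.181, -0.178], TCP at [0.625, 0, 0.231] pointing down, gripper open.
Joint ranges: [-3.08, 3.08], [-0.75, 2.2], [0.22, 2.44], [-1.43, 4.57], [0, 2.65], [-2.85, 2.85]. Speed limits (rad/s): [2.79, 2.79, 3.14, 3.14, 3.14, 3.14].

## Interface

Orientations are given as a unit quaternion [x, y, z, w].
In Python, from station import manip, eyes, workorder gives the robot as it stands. The module is installed in compiled form; this text tells all that it offers.
- The arm moves only by the shell command python3 -m jog 'ROWS' [OPENING] [FORCE]. ROWS is JSON, a list of rows, each a list of 2 entries, a list of its own where there are three numbers: the shift along the tool's x, y, z in cm, then the turn about the tool's y in rad. A call has 1 to 20 rows; each row is the pose to reach, as a shift and turn from the pose commanded when the call began, along the tool's axes at that moment; what a row does not reach only later rows make up. A row lasts 1/12 s, in which the tool goes at most 41.7 mm and 7.16 degrees, less where a joint would pass 70% of its speed; a pose out of reach is approached as far as the arm can. A call with a gripper value outside its range is refused whole. OPENING is the finger opening in cm, from 0 to 8.54, set as the call begins (- or left out, the last holds). The fingers move at their own pace and stop on an object; FORCE is the grip in N (left out, the last holds). Time passes only in rows, so rows that repeat a pose let the fingers close. It gives the time, the measured TCP pose, the force and the opening at its end, in the units of the state.
- manip.sense(): the state, without advancing time (a new reading comes with each control period).
- eyes.snapshot(name): name is "scene" or "side" or "wrist"; returns a dict with "frame" (420x560x3 uint8, red, green, blue), "vfov" (degrees; the focal length in pixels is half the picture's height over the tangent of half this angle, whatever the lens; pixels are square), "cx", "cy" (the principal point, pixels), "rvec" (rotation vector, rad) and "tvec" (3), from world to camera coordinates, as OpenCV has them. Camera axes: x right, y down, z forward; pixel columns grow to the right and rows downward; lengths in m; the calibration is good to about 2 mm. A picture is of the moment at which its call begins. There is no depth.
- workorder.sign_off(): hands the job in, once; it reports no verdict.
The state is a dict: "t": time; "q": joint angles; "qd": joint speeds; "tau": joint torques, N m; "tcp_pos": TCP position; "tool_rot": TCP orientation; "force": force on the tool from outside, world axes, zero at the start; "ft_torque": the same for the moment, N m; "finger_gap": opening from 0.0 (shut) to 1.0 (fully open).
Only numpy, scipy, OpenCV 4.12 (cv2) and the standard library are available. Lean on these libraries where they do the work, as an engineer would, in place of code of your own. Each camera call takes 0.05 s, during which the arm holds its last target. There are 200 camera calls.

## Working session

There is one attempt and no reset: what is moved stays moved. The work goes in short steps, Python scripts to look and compute and a shell command to move; the robot and the scene stay as the last step left them, time stands still between calls to the robot, and variables do not carry over. Pictures are saved under pics/ and viewed, about 8 in all and at most 12, crops included, and the job is handed in when it is done.

```bash
mkdir -p pics; cat > h.py <<'E'
import numpy as np, cv2, pickle, sys
from station import manip, eyes, workorder
from scipy.spatial.transform import Rotation as R
def snap(n,f=None):
    s=eyes.snapshot(n); s['frame']=np.array(s['frame'])
    if f:
        cv2.imwrite(f'pics/{f}.png',cv2.cvtColor(s['frame'],cv2.COLOR_RGB2BGR)); pickle.dump(s,open(f'pics/{f}.pkl','wb'))
    return s
def K(s):
    f=s['frame'].shape[0]/2/np.tan(np.radians(s['vfov'])/2)
    return np.array([[f,0,s['cx']],[0,f,s['cy']],[0,0,1.]])
def load(f): return pickle.load(open(f'pics/{f}.pkl','rb'))
def ray(s,uv):
    M=R.from_rotvec(np.ravel(s['rvec'])).as_matrix(); t=np.ravel(s['tvec'])
    d=M.T@np.linalg.inv(K(s))@np.array([uv[0],uv[1],1.]); return -M.T@t,d
def onz(s,uv,z):
    c,d=ray(s,uv); return c+d*(z-c[2])/d[2]
def proj(s,P):
    return cv2.projectPoints(np.atleast_2d(np.array(P,float)),np.ravel(s['rvec']).astype(float),np.ravel(s['tvec']).astype(float),K(s),None)[0][:,0]
E
python3 - <<'E'
from h import *
fr=[]
for n in('scene','side','wrist'):
    s=snap(n,n+'0'); print(n,s['vfov'],s['cx'],s['cy'],ray(s,(280,210)))
st=manip.sense(); print(st['t'],st['tcp_pos'],st['tool_rot'],st['force'],st['finger_gap'],manip.hold_point_z)
print(R.from_quat(st['tool_rot']).as_matrix().round(3))
E
```

```text
scene 49.15541802028669 282.3212833758241 216.75876689535002 (array([ 1.1498184 , -0.49032884,  1.00395592]), array([-0.50168671,  0.37787689, -0.77830697]))
side 53.80767672973619 275.6342226210561 206.19447824623177 (array([0.28559737, 0.581664  , 0.61512617]), array([ 0.3214365 , -0.73147294, -0.6015162 ]))
wrist 66.03970796413495 285.53125791219856 208.08630270499543 (array([0.62438131, 0.0726597 , 0.37304375]), array([-0.01839565, -0.29445041, -0.95566137]))
0.15 [6.24445279e-01 1.40467131e-04 2.30540426e-01] [-0.500347    0.50049798 -0.49950138  0.49965289] [-0.40718153 -0.99913589  0.23665323] 1.0026023467670888 0.0187
[[ 0.    -0.002  1.   ]
 [-1.     0.     0.   ]
 [-0.    -1.    -0.002]]
```

View pics/scene0.png

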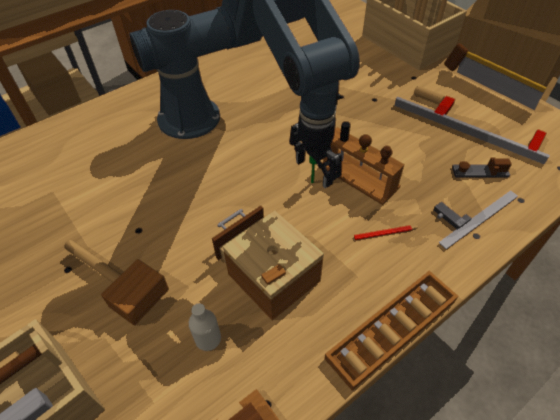

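View pics/side0.png

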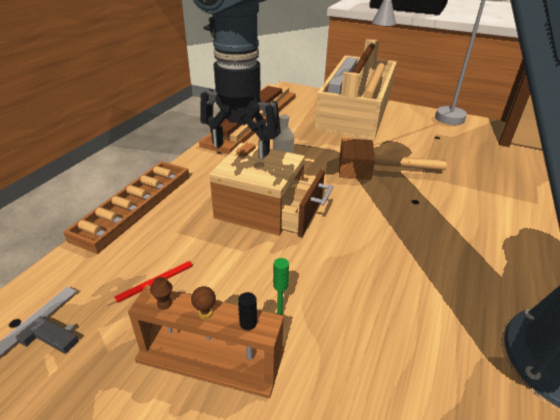

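Scene and side views:
- The box top is at about (272,250) scene / (258,168) side. The drawer is open, with its bar handle at (232,218) / (322,192).
- The rack is at (365,165) / (208,335). It holds a wooden ball or pear tool at (160,290) side, another at (203,300), and a black cylinder at (248,311).
- A green look-alike stands beside the rack at (281,275).

The black cylinder with straight sides fits the probe. I'll confirm that in one enlarged crop.

```bash
python3 - <<'E'
from h import *
def crop(f,x,y,w,h,k): 
    im=cv2.imread(f'pics/{f}.png')[y:y+h,x:x+w]; return cv2.resize(im,(w*k,h*k),interpolation=cv2.INTER_CUBIC)
a=crop('side0',125,245,200,150,4); cv2.imwrite('pics/c1.png',a)
b=crop('scene0',205,195,130,125,4); c=crop('side0',205,140,130,100,4)
o=np.zeros((500,800,3),np.uint8); b=cv2.resize(b,(400,385)); c=cv2.resize(c,(400,308)); o[:385,:400]=b;o[:308,400:]=c
cv2.imwrite('pics/c2.png',o)
E
```

```text
(no output)
```

View pics/c1.png

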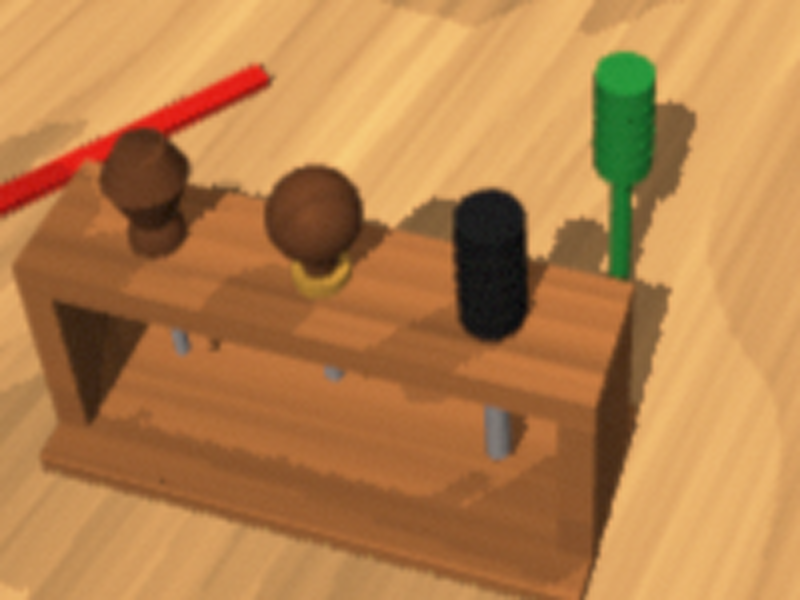

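View pics/c2.png

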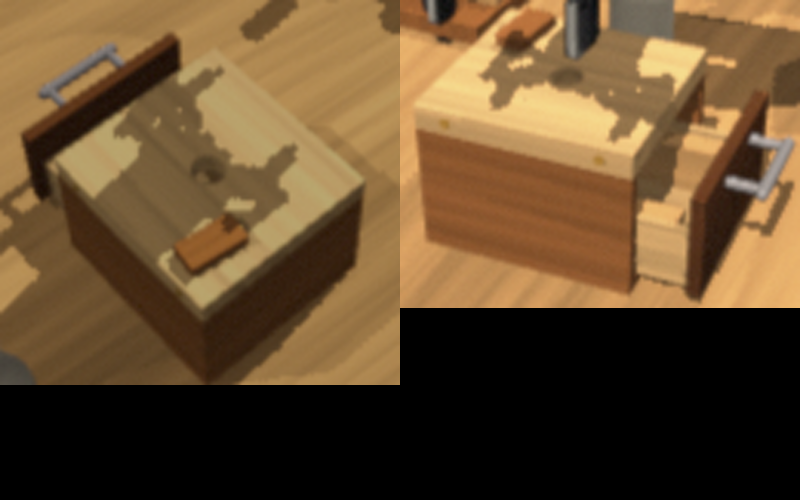

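The crop confirms it: pear awl at c1 (145,190), ball countersink at (313,215), black straight ringed cylinder with steel rod at (490,265). The last is the probe. The green one at (623,120) is the decoy. In c2 the hole is at (208,170) and the handle bar runs from (45,93) to (113,50). Next I'll fit the poses.

```bash
python3 - <<'E'
from h import *
from scipy.optimize import least_squares
sc,sd=load('scene0'),load('side0')
A=lambda x,y:(x/3.077+205,y/3.077+195); B=lambda x,y:((x-400)/3.077+205,y/3.077+140); C=lambda x,y:(x/4+125,y/4+245)
for n,s,p in(('hole',sc,A(208,170)),('hole',sd,B(568,76))): print(n,onz(s,p,.125))
for p in[(55,165),(215,50),(363,183),(203,318)]: print('top',onz(sc,A(*p),.125).round(4))
for p in[(415,105),(635,160),(705,48)]: print('topside',onz(sd,B(*p),.125).round(4))
for p in[(45,90),(113,47)]: print('bar',onz(sc,A(*p),.0905).round(4))
for p in[(765,188),(785,145)]: print('barside',onz(sd,B(*p),.0855).round(4))
for p in[(25,133),(178,35)]: print('panel',onz(sc,A(*p),.1).round(4))
for p,z in[((491,322),.11),((490,207),.165),((497,455),.025)]: print('probe',onz(sd,C(*p),z).round(4))
for p in[(632,283),(597,407),(17,265),(85,165)]: print('rack',onz(sd,C(*p),.11).round(4))
print('green guess',onz(sd,C(623,75),.14).round(4),onz(sd,C(623,75),.055).round(4))
E
```

```text
hole [ 0.66649395 -0.15000107  0.125     ]
hole [ 0.66193835 -0.15122624  0.125     ]
top [ 0.5915 -0.2372  0.125 ]
top [ 0.5785 -0.0759  0.125 ]
top [ 0.7472 -0.067   0.125 ]
top [ 0.7624 -0.2276  0.125 ]
topside [ 0.7421 -0.0658  0.125 ]
topside [ 0.571  -0.0725  0.125 ]
topside [ 0.5859 -0.2365  0.125 ]
bar [ 0.5032 -0.193   0.0905]
bar [ 0.5008 -0.124   0.0905]
barside [ 0.4962 -0.1343  0.0855]
barside [ 0.5015 -0.1931  0.0855]
panel [ 0.5356 -0.2317  0.1   ]
panel [ 0.5306 -0.0783  0.1   ]
probe [0.4802 0.246  0.11  ]
probe [0.4825 0.2394 0.165 ]
probe [0.4803 0.2452 0.025 ]
rack [0.4407 0.2071 0.11  ]
rack [0.4295 0.2617 0.11  ]
rack [0.6545 0.301  0.11  ]
rack [0.6643 0.2495 0.11  ]
green guess [0.4779 0.1354 0.14  ] [0.5123 0.0556 0.055 ]
```

```bash
python3 -m jog '[[[16.2,2,-17.5],-0.06],[[16.2,2,-17.5],-0.06],[[16.2,2,-17.5],-0.06],[[16.2,2,-17.5],-0.06],[[16.2,2,-17.5],-0.06],[[16.2,2,-17.5],-0.06],[[16.2,2,-17.5],-0.06],[[16.2,6,-17.5],-0.06],[[16.2,10,-17.5],-0.06],[[16.2,13,-17.5],-0.06],[[16.2,15.5,-17.5],-0.06],[[16.2,15.5,-17.5],-0.06],[[16.2,15.5,-17.5],-0.06]]' 0 30
python3 - <<'E'
from h import *
s=snap('side','side1'); im=s['frame'][120:255,190:370,::-1]; cv2.imwrite('pics/c3.png',cv2.resize(im,None,fx=4,fy=4,interpolation=cv2.INTER_CUBIC))
E
```

```text
t: 1.23
tcp_pos: [0.4496, -0.1613, 0.0754]
tool_rot: [0.515, -0.486, 0.484, -0.515]
force: [0.4, 0.9, 0.1]
finger_gap: -0.0
```

View pics/c3.png

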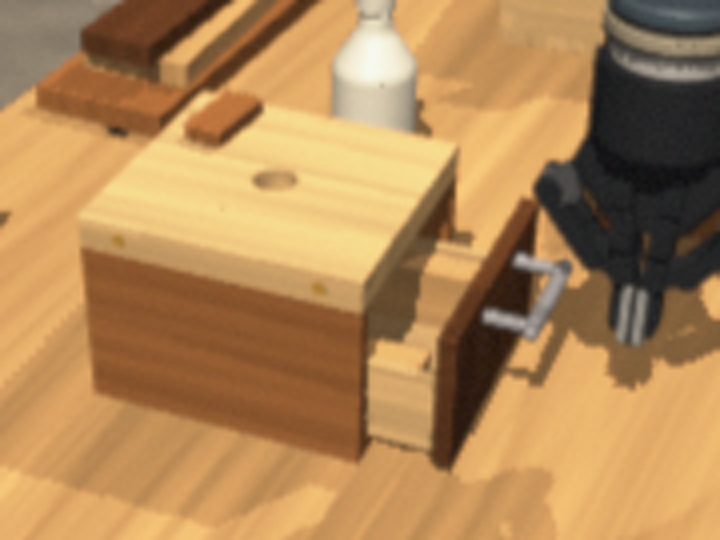

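The view shows the open drawer and the bar handle between (530,320) and (560,270), with the fingers in front of it at (632,310). The hole at (275,180) is unobstructed. Now I'll push the bar.

```bash
python3 -m jog '[[[0,0,1],0],[[0,0,2],0],[[0,0,3],0],[[0,0,4],0],[[0,0,5],0],[[0,0,6],0],[[0,0,7],0],[[0,0,7.5],0],[[0,0,7.5],0]]'
```

```text
t: 2.03
tcp_pos: [0.5269, -0.1576, 0.0762]
tool_rot: [-0.514, 0.484, -0.485, 0.515]
force: [0.3, 0.3, -0.9]
finger_gap: 0.004
```

```bash
python3 -m jog '[[[0,0,0.4],0],[[0,0,0.8],0],[[0,0,1.2],0],[[0,0,1.2],0]]'; python3 - <<'E'
from h import *
s=snap('side','side2'); im=s['frame'][120:255,190:370,::-1]; cv2.imwrite('pics/c4.png',cv2.resize(im,None,fx=4,fy=4,interpolation=cv2.INTER_CUBIC))
E
```

```text
t: 2.37
tcp_pos: [0.5329, -0.1564, 0.0757]
tool_rot: [0.517, -0.487, 0.481, -0.513]
force: [-9.4, -4.1, 5.1]
finger_gap: 0.001
```

View pics/c4.png

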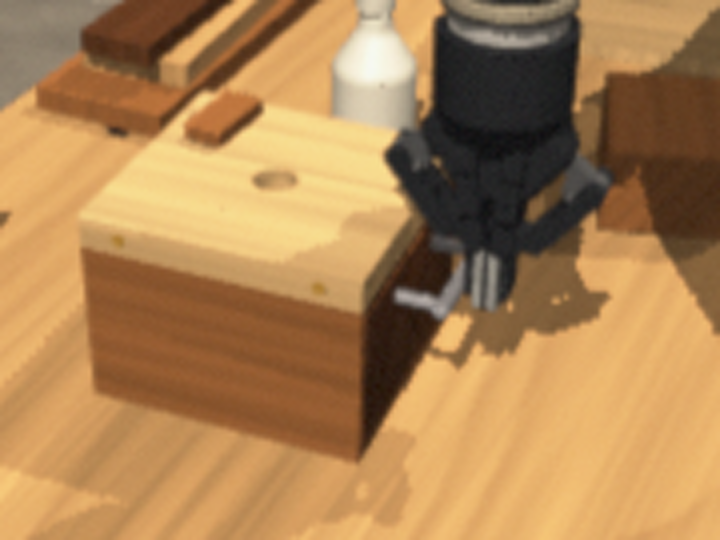

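The drawer front now looks flush with the box at (365,380), and the 9 N reaction is above the 2 N of friction. I'll press slightly more to be sure it's at the stop, back off, rise, and look from the scene camera.

```bash
python3 -m jog '[[[0,0,0.3],0],[[0,0,0.5],0],[[0,0,0.5],0]]'; python3 -m jog '[[[0,0,-2],0],[[0,0,-4],0],[[0,-4,-6],0],[[0,-8,-6],0],[[0,-12,-6],0],[[0,-16,-6],0],[[0,-16,-6],0]]'  8.5
python3 - <<'E'
from h import *
s=snap('scene','scene3'); a=cv2.resize(np.ascontiguousarray(s['frame'][185:325,200:340,::-1]),None,fx=4,fy=4,interpolation=cv2.INTER_CUBIC)
s=snap('side','side3'); b=s['frame'][120:260,190:250+50,::-1]; b=cv2.resize(np.ascontiguousarray(b),(240,305))
o=np.zeros((560,800,3),np.uint8); o[:,:560]=a; o[:305,560:]=b
cv2.imwrite('pics/c5.png',o)
E
```

```text
t: 2.67
tcp_pos: [0.5332, -0.1562, 0.0755]
tool_rot: [0.519, -0.489, 0.478, -0.512]
force: [-19.1, -8.5, 10.3]
finger_gap: 0.002
t: 3.25
tcp_pos: [0.4867, -0.1626, 0.2439]
tool_rot: [-0.513, 0.479, -0.491, 0.516]
force: [0.5, 0.3, 0.3]
finger_gap: 0.974
```

View pics/c5.png

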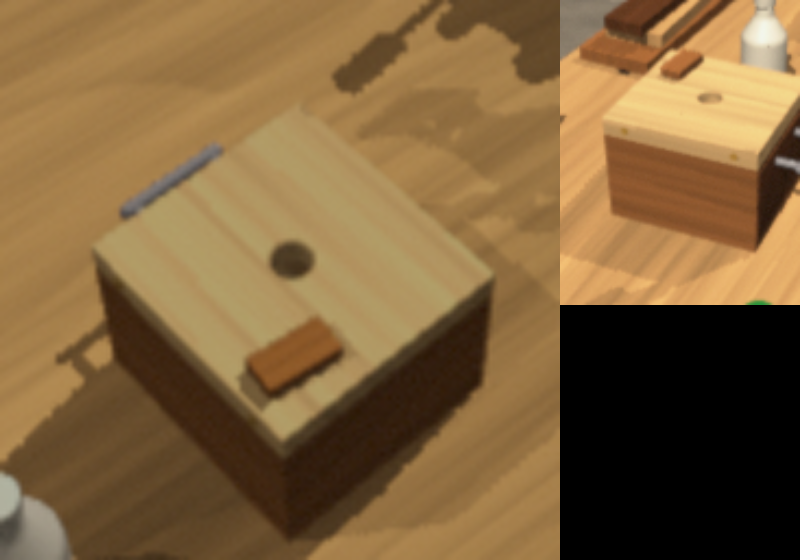

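The drawer is home: the bar stays against the box front and 19 N produced no further motion. The hole is at c5 (292,260). Now I'll move above the probe with the jaws across the rack.

```bash
python3 -m jog '[[[-3,-1.6,0.2],-0.12],[[-6,-1.6,0.4],-0.24],[[-9,-1.6,0.5],-0.36],[[-12,-1.6,0.6],-0.48],[[-15,-1.6,0.8],-0.6],[[-18,-1.6,1],-0.72],[[-21,-1.6,1.1],-0.84],[[-24,-1.6,1.2],-0.96],[[-27,-1.6,1.3],-1.08],[[-30,-1.6,1.5],-1.2],[[-33,-1.6,1.6],-1.32],[[-36,-1.6,1.7],-1.44],[[-39,-1.6,1.8],-1.56],[[-40.7,-1.6,1.9],-1.69],[[-40.7,-1.6,1.9],-1.69],[[-40.7,-1.6,1.9],-1.69],[[-40.7,-1.6,1.9],-1.69]]' 8.5
python3 - <<'E'
from h import *
s=snap('wrist','wrist4')
sc=load('scene3');sd=load('side3');A=lambda x,y:(x/4+200,y/4+185)
print('hole',onz(sc,A(292,260),.125),onz(sd,(258.75,165),.125))
q=np.array([onz(sc,A(*p),.125) for p in[(95,250),(303,103),(493,278),(285,448)]]);print(q.round(4),q.mean(0))
st=manip.sense();print(st['tcp_pos'],R.from_quat(st['tool_rot']).as_matrix().round(3).tolist(),st['q'])
p=proj(s,[[.4805,.2445,.165],[.4805,.2445,.11]]);print(p)
E
```

```text
t: 4.77
tcp_pos: [0.4757, 0.2467, 0.2508]
tool_rot: [0.705, 0.062, -0.064, -0.704]
force: [-0.0, -1.0, -0.3]
finger_gap: 0.996
hole [ 0.66652231 -0.14885985  0.125     ] [ 0.66307512 -0.14915505  0.125     ]
[[ 0.5901 -0.2339  0.125 ]
 [ 0.5786 -0.0732  0.125 ]
 [ 0.7476 -0.0665  0.125 ]
 [ 0.7602 -0.2251  0.125 ]] [ 0.66915885 -0.14969352  0.125     ]
[0.47594378 0.24636626 0.25114836] [[0.984, -0.002, -0.176], [0.176, -0.001, 0.984], [-0.003, -1.0, -0.001]] [ 2.69193329e-01  3.84426050e-01  1.63084013e+00 -3.18944419e-04
  1.12892901e+00 -1.47836278e+00]
[[282.96458516 220.44030821]
 [283.52721833 200.96614086]]
```

View pics/wrist4.png

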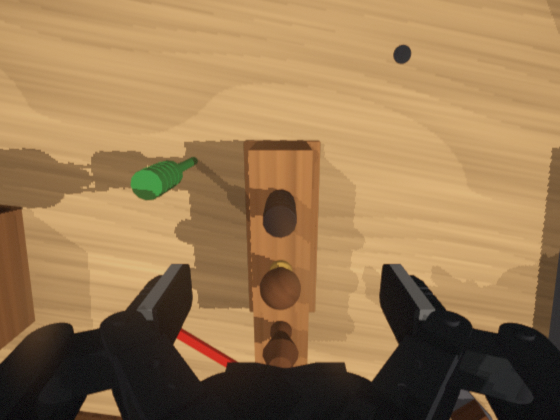

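The wrist view has the black probe at about (280,213), between the rack's end at (283,145) and the ball tool at (280,285). The green decoy is at (155,178), about 10 cm aside. I'll fit the probe silhouette.

```bash
python3 - <<'E'
from h import *
from scipy.optimize import least_squares
s=load('wrist4'); g=s['frame'].max(2).astype(int)
m=np.zeros(g.shape,np.uint8); m[182:246,255:308]=(g[182:246,255:308]<75)
m=cv2.morphologyEx(m,cv2.MORPH_OPEN,np.ones((3,3)))
n,l,stt,c=cv2.connectedComponentsWithStats(m); k=1+stt[1:,4].argmax(); print(stt[k],c[k])
a=np.linspace(0,6.28,60)
def f(p):
    P=[[p[0]+.013*np.cos(t),p[1]+.013*np.sin(t),z] for t in a for z in(.11,.165)]
    h=cv2.convexHull(proj(s,P).astype(np.float32))[:,0]; return np.r_[h.min(0),h.max(0)]
x,y,w,hh,_=stt[k]; obs=np.r_[x-.5,y-.5,x+w-.5,y+hh-.5]
r=least_squares(lambda p:f(p)-obs,[.4805,.2445],diff_step=1e-3); print(r.x,r.fun)
st=manip.sense(); M=R.from_quat(st['tool_rot']).as_matrix(); print(M.T@(np.r_[r.x,.124]-st['tcp_pos'])*100, proj(s,[st['tcp_pos']]))
sc=load('scene0'); print(proj(sc,[np.r_[r.x,.11],np.r_[r.x,.165]]))
o=s['frame'][160:260,240:330,::-1].copy(); o[m[160:260,240:330]>0]=(0,0,255)
E
```

```text
[264 190  31  46 799] [276.25907384 209.24030038]
[0.48151261 0.24167767] [-1.88549805 -1.95007324  1.88656616  1.78677368]
[ 0.49829509 12.71389263 -0.55283989] [[286.7178335  269.29491426]]
[[342.78850699 139.46870495]
 [344.68220651 124.48278476]]
```

```bash
python3 -m jog '[[[0.45,3,-0.45],0],[[0.45,6,-0.45],0],[[0.45,9,-0.45],0],[[0.45,11.5,-0.45],0],[[0.45,13,-0.45],0],[[0.45,13,-0.45],0],[[0.45,13,-0.45],0]]' 8.5; python3 -m jog '[[[0,0,0],0],[[0,0,0],0],[[0,0,0],0],[[0,0,0],0],[[0,0,0],0],[[0,0,0],0],[[0,0,0],0],[[0,0,0],0]]' 0 60; python3 - <<'E'
from h import *
snap('side','side5')
E
```

```text
t: 5.4
tcp_pos: [0.4814, 0.2425, 0.1216]
tool_rot: [0.705, 0.062, -0.063, -0.704]
force: [-0.2, -0.2, 0.6]
finger_gap: 0.995
t: 6.07
tcp_pos: [0.4822, 0.2439, 0.1233]
tool_rot: [-0.704, -0.064, 0.063, 0.704]
force: [-1.8, -0.5, 5.3]
finger_gap: 0.291
```

```bash
python3 -m jog '[[[0,-0.5,0],0],[[0,-1.5,0],0],[[0,-3,0],0],[[0,-4.5,0],0],[[0,-6,0],0],[[0,-7.5,0],0],[[0,-9,0],0],[[0,-11,0],0],[[0,-13,0],0],[[0,-15,0],0],[[0,-17,0],0],[[0,-18,0],0],[[0,-18,0],0]]'; python3 - <<'E'
from h import *
s=snap('side','side6');a=s['frame'][60:400,120:330,::-1]
c=snap('scene','scene6')['frame'][20:220,250:410,::-1]
o=np.zeros((600,800,3),np.uint8); o[:600,:370]=cv2.resize(np.ascontiguousarray(a),(370,600)); o[:530,376:800]=cv2.resize(np.ascontiguousarray(c),(424,530)); cv2.imwrite('pics/c6.png',o)
st=manip.sense();print(st['tcp_pos'],R.from_quat(st['tool_rot']).as_matrix().round(3).tolist(),st['force'],st['finger_gap'])
E
```

```text
t: 7.2
tcp_pos: [0.483, 0.2442, 0.3052]
tool_rot: [-0.704, -0.065, 0.061, 0.705]
force: [0.3, 0.2, -0.8]
finger_gap: 0.286
[0.48120875 0.24365773 0.30204634] [[0.984, -0.001, -0.178], [0.178, -0.0, 0.984], [-0.001, -1.0, -0.0]] [ 0.07769179 -0.52952933 -1.09098202] 0.28401555654953997
```

View pics/c6.png

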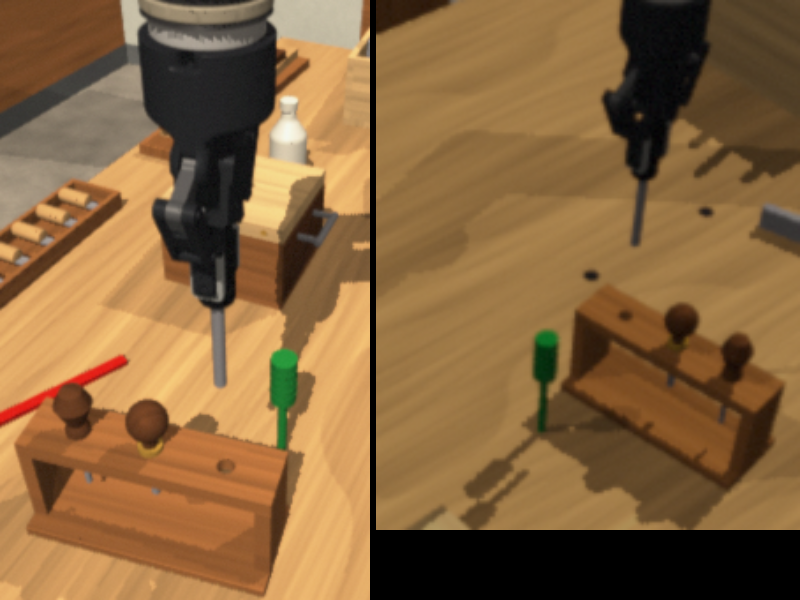

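The probe is held clear with its tip at c6 (220,387) side and (636,245) scene. The rack's third hole is empty, and the awl, countersink and green decoy are undisturbed. Next I'll triangulate the tip and rod axis, and the hole, from the same cameras.

```bash
cat >> h.py <<'E'
def tri(obs):
    A=[];b=[]
    for s,uv in obs:
        c,d=ray(s,uv); d=d/np.linalg.norm(d); Q=np.eye(3)-np.outer(d,d); A.append(Q);b.append(Q@c)
    p=np.linalg.lstsq(np.vstack(A),np.hstack(b),rcond=None)[0]
    return p,[ (proj(s,[p])[0]-uv).round(2).tolist() for s,uv in obs]
E
python3 - <<'E'
from h import *
sd,sc=load('side6'),load('scene6')
S=lambda x,y:np.array((x*210/370+120,y*340/600+60)); C=lambda x,y:np.array(((x-376)*160/424+250,y*160/424*1+20))
tip=tri([(sd,S(220,385)),(sc,C(636,244))]); up=tri([(sd,S(218.5,307)),(sc,C(643,178))])
print('tip',tip,'up',up); print('hole',tri([(load('side3'),np.array((258.75,165.))),(load('scene3'),np.array((273,250.)))]))
t=manip.sense()['tcp_pos']
P=[[t[0],t[1],t[2]-.098],[t[0],t[1],t[2]-.015]]; print(proj(sd,P),S(220,385),S(218.5,307)); print(proj(sc,P),C(636,244),C(643,178))
E
```

```text
tip (array([0.4832821 , 0.24543531, 0.20739722]), [[-0.8, 0.18], [-0.4, -0.1]]) up (array([0.481455  , 0.24558887, 0.28572973]), [[-0.66, 0.15], [-0.31, -0.09]])
hole (array([ 0.66468526, -0.14920163,  0.12409816]), [[-0.61, 0.17], [-0.59, -0.22]])
[[246.13243944 279.7099861 ]
 [244.25551991 232.43375798]] [244.86486486 278.16666667] [244.01351351 233.96666667]
[[346.57220098 112.84723934]
 [349.87510836  86.89548381]] [348.11320755 112.0754717 ] [350.75471698  87.16981132]
```

```bash
python3 -m jog '[[[0.4,0,-1.5],0],[[1.1,0,-4.4],0],[[1.9,0,-7.5],0],[[2.7,0,-10.5],0],[[3.5,0,-13.5],0],[[4.2,0,-16.5],0],[[5,0,-19.5],0],[[5.8,0,-22.5],0],[[6.6,0,-25.5],0],[[7.3,0,-28.5],0],[[8.1,0,-31.5],0],[[8.9,0,-34.5],0],[[9.6,0,-37.5],0],[[10.3,0,-40],0],[[10.7,0,-41.5],0],[[10.8,0,-42.1],0],[[10.8,0,-42.1],0],[[10.8,0,-42.1],0],[[10.8,0,-42.1],0]]'; python3 -m jog '[[[0,1,0],0],[[0,2,0],0],[[0,3,0],0],[[0,3.5,0],0],[[0,3.5,0],0],[[0,3.5,0],0]]'; python3 - <<'E'
from h import *
a=snap('side','side7')['frame'][80:200,200:300,::-1]
c=snap('scene','scene7')['frame'][170:290,220:320,::-1]
o=np.hstack([cv2.resize(np.ascontiguousarray(x),(400,480),interpolation=cv2.INTER_CUBIC) for x in(a,c)]); cv2.imwrite('pics/c7.png',o)
st=manip.sense();print(st['tcp_pos'],R.from_quat(st['tool_rot']).as_matrix().round(3).tolist(),st['force'],st['finger_gap'],st['q'])
E
```

```text
t: 8.88
tcp_pos: [0.6622, -0.1497, 0.3016]
tool_rot: [-0.704, -0.063, 0.064, 0.705]
force: [-0.1, 0.1, -0.7]
finger_gap: 0.291
t: 9.38
tcp_pos: [0.6627, -0.151, 0.2665]
tool_rot: [-0.704, -0.063, 0.064, 0.704]
force: [0.2, -0.1, -0.3]
finger_gap: 0.287
[ 0.66335542 -0.15138879  0.26764063] [[0.984, 0.001, -0.178], [0.178, -0.0, 0.984], [0.001, -1.0, -0.0]] [ 0.11330331 -0.30802317  0.18082227] 0.29163041997613004 [-3.88250809e-01  5.71388733e-01  1.24087515e+00  1.78076068e-05
  1.32847760e+00 -2.13828112e+00]
```

View pics/c7.png

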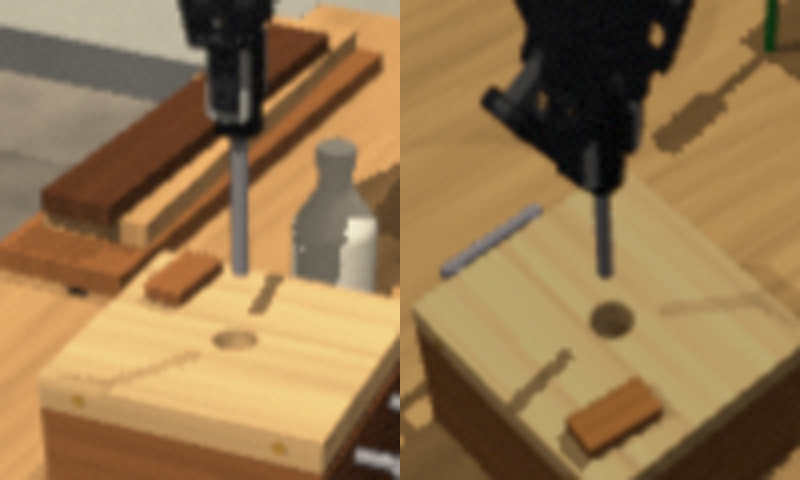

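Both views show the tip above the hole: side tip (240,275) with hole (235,340), scene tip (604,276) with hole (612,320). I'll take sub-pixel measurements of both, plus a wrist view for finer resolution.

```bash
python3 - <<'E'
from h import *
def hole(s,u,v,r=9):
    f=s['frame'].astype(float).sum(2); u0,v0=int(u),int(v)
    w=f[v0-r:v0+r+1,u0-r:u0+r+1]; bg=np.median(w); d=np.clip(bg-w-50,0,150); 
    yy,xx=np.mgrid[v0-r:v0+r+1,u0-r:u0+r+1]; d=(d>25)*1.; n,l,st,c=cv2.connectedComponentsWithStats(d.astype(np.uint8)); k=1+st[1:,4].argmax()
    return c[k]+[u0-r,v0-r],st[k]
def rod(s,v,u,h=6):
    f=s['frame'].astype(float); row=f[v,u-h:u+h+1]; sat=row[:,0]-row[:,2]
    bg=np.median(np.r_[sat[:3],sat[-3:]]); w=np.clip(bg-sat-12,0,None); return (w*np.arange(u-h,u+h+1)).sum()/w.sum()
for n,u,v in(('side3',258.75,165),('side7',258.75,165),('scene3',273,250),('scene7',273,250)): print(n,hole(load(n),u,v))
a=[[round(rod(load('side7'),v,260),2),v] for v in range(118,148,3)];b=[[round(rod(load('scene7'),v,271),2),v] for v in range(221,238,2)];print(a,b)
s=snap('wrist','wrist7'); t=manip.sense()['tcp_pos']; print(proj(s,[[t[0],t[1],t[2]-.098],[.6647,-.1492,.125]]))
E
```

```text
side3 (array([258.23255814, 164.44186047]), array([ 4,  6, 11,  5, 43], dtype=int32))
side7 (array([258.23255814, 164.44186047]), array([ 4,  6, 11,  5, 43], dtype=int32))
scene3 (array([272.55913978, 249.61290323]), array([ 3,  4, 12, 10, 93], dtype=int32))
scene7 (array([272.5106383 , 249.64893617]), array([ 3,  4, 12, 10, 94], dtype=int32))
[[np.float64(259.1), 118], [np.float64(259.33), 121], [np.float64(260.0), 124], [np.float64(258.71), 127], [np.float64(258.28), 130], [np.float64(258.97), 133], [np.float64(259.37), 136], [np.float64(259.51), 139], [np.float64(259.51), 142], [np.float64(259.46), 145]] [[np.float64(269.96), 221], [np.float64(270.13), 223], [np.float64(270.27), 225], [np.float64(270.31), 227], [np.float64(270.52), 229], [np.float64(270.57), 231], [np.float64(270.6), 233], [np.float64(270.67), 235], [np.float64(270.78), 237]]
[[286.80645432 209.75018546]
 [288.89777749 196.99389584]]
```

View pics/wrist7.png

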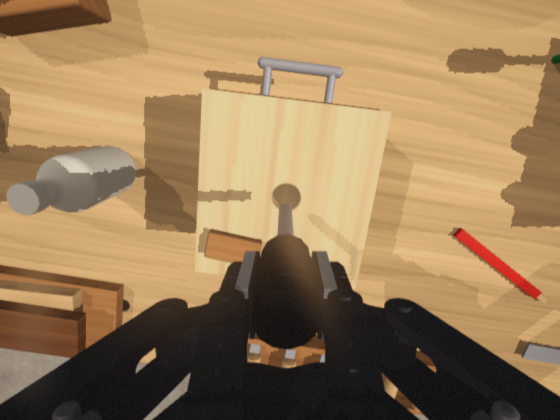

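The wrist view shows the rod tip at about (285.5,208) and the hole at (286.5,196). Their relative position is close to the prediction, and the handle is central between the pads. Now the residual offset from all cameras.

```bash
python3 - <<'E'
from h import *
sd,sc,w=load('side7'),load('scene7'),load('wrist7')
A=np.array
tip=tri([(sd,A((259.6,148.2))),(sc,A((270.9,238.6)))]); h=tri([(sd,A((258.23,164.44))),(sc,A((272.53,249.63)))])
print(tip,h,'d',h[0]-tip[0])
tip3=tri([(sd,A((259.6,148.2))),(sc,A((270.9,238.6))),(w,A((285.5,208.)))]); h3=tri([(sd,A((258.23,164.44))),(sc,A((272.53,249.63))),(w,A((286.5,196.)))])
print(tip3,h3,'d',h3[0]-tip3[0])
up=tri([(sd,A((258.9,122))),(sc,A((270.0,221)))]);print('up',up, 'dir',(tip[0]-up[0])/(up[0]-tip[0])[2])
f=w['frame'].astype(int).sum(2); print(f[184:212:2,270:304:2])
E
```

```text
(array([ 0.66213451, -0.15089514,  0.1677087 ]), [[-0.31, 0.09], [-0.3, -0.12]]) (array([ 0.66502947, -0.14952793,  0.12565145]), [[-0.17, 0.05], [-0.16, -0.06]]) d [ 0.00289496  0.00136721 -0.04205725]
(array([ 0.6625635 , -0.1517383 ,  0.16774211]), [[-0.31, -0.13], [-0.48, 0.19], [1.17, -0.17]]) (array([ 0.66481522, -0.15036774,  0.12530126]), [[0.08, 0.03], [-0.5, 0.15], [1.12, 0.98]]) d [ 0.00225172  0.00137056 -0.04244086]
up (array([ 0.66229146, -0.15038721,  0.23155347]), [[-0.04, 0.01], [-0.04, -0.02]]) dir [-0.0024584  -0.00795564 -1.        ]
[[552 552 579 588 567 474 396 371 375 367 399 483 556 579 581 585 587]
 [552 556 576 522 381 325 333 338 343 338 330 331 382 542 582 585 586]
 [549 559 515 352 328 330 329 340 346 334 329 329 324 366 540 587 585]
 [550 539 367 339 335 333 335 342 347 337 334 323 329 321 410 582 587]
 [549 473 330 336 332 328 338 348 344 341 335 333 330 323 314 544 587]
 [547 450 332 336 335 333 344 354 347 345 330 332 335 322 305 468 583]
 [543 452 341 337 339 335 344 354 350 344 336 335 335 323 316 421 578]
 [544 448 367 339 334 335 345 355 349 341 339 338 329 324 320 429 577]
 [547 474 429 354 336 341 352 355 355 343 340 342 330 331 323 458 582]
 [548 528 416 407 345 341 352 357 356 348 344 340 340 331 353 540 581]
 [553 570 473 394 383 330 346 332 328 345 356 352 345 334 436 579 581]
 [555 578 575 452 388 336 329 327 329 349 361 346 346 410 546 584 581]
 [557 577 584 569 470 335 333 329 330 349 370 356 451 532 584 587 581]
 [557 582 586 584 539 335 336 321 333 350 375 501 556 561 586 584 580]]
```

```bash
python3 -m jog '[[[0.25,0,0.1],0],[[0.25,0,0.1],0],[[0.25,1,0.1],0],[[0.25,2,0.1],0],[[0.25,3,0.1],0],[[0.25,4,0.1],0],[[0.25,5,0.1],0],[[0.25,6,0.1],0],[[0.25,6,0.1],0],[[0.25,6,0.1],0]]'; python3 - <<'E'
from h import *
F=[]
for i in range(4):
    st=manip.sense(); F.append(st['tcp_pos']); snap('wrist')
print(np.mean(F,0),st['force'])
a=snap('side','side8')['frame'][110:200,215:295,::-1]
c=snap('scene','scene8')['frame'][205:275,240:310,::-1]
w=snap('wrist','wrist8')['frame'][150:270,230:340,::-1]
o=np.hstack([cv2.resize(np.ascontiguousarray(x),(266,300),interpolation=cv2.INTER_CUBIC) for x in(a,c,w)]); cv2.imwrite('pics/c8.png',o)
def rod(s,v,u,h=6):
    f=s['frame'].astype(float); row=f[v,u-h:u+h+1]; sat=row[:,0]-row[:,2]
    bg=np.median(np.r_[sat[:3],sat[-3:]]); k=np.clip(bg-sat-12,0,None); return round((k*np.arange(u-h,u+h+1)).sum()/k.sum(),2)
print([(v,rod(load('side8'),v,259)) for v in range(143,163,2)],[(v,rod(load('scene8'),v,272)) for v in range(234,247,2)])
E
```

```text
t: 10.37
tcp_pos: [0.6648, -0.1497, 0.206]
tool_rot: [-0.704, -0.063, 0.064, 0.705]
force: [0.3, -0.6, -1.2]
finger_gap: 0.294
[ 0.6654431  -0.14991951  0.20719359] [-0.15153042 -0.84283018 -0.40353635]
[(143, np.float64(258.01)), (145, np.float64(257.78)), (147, np.float64(257.41)), (149, np.float64(258.07)), (151, np.float64(258.81)), (153, np.float64(258.97)), (155, np.float64(258.85)), (157, np.float64(259.11)), (159, np.float64(258.87)), (161, np.float64(258.85))] [(234, np.float64(271.56)), (236, np.float64(272.05)), (238, np.float64(272.04)), (240, np.float64(272.12)), (242, np.float64(272.14)), (244, np.float64(272.37)), (246, np.float64(272.49))]
```

View pics/c8.png

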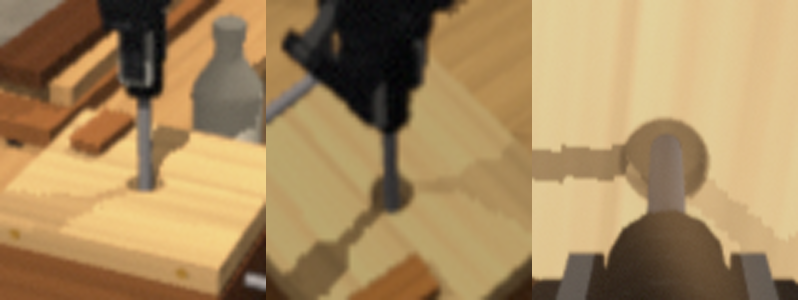

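Rod is inside the hole in all three views, about 17 mm below the top face. In the wrist crop the rod is at u≈666 and the hole centre at u≈666. I'll descend the remaining 33 mm and check centring, depth and tilt numerically.

```bash
python3 -m jog '[[[0.05,0.8,0],0],[[0.05,1.6,0],0],[[0.05,2.4,0],0],[[0.05,3,0],0],[[0.05,3.3,0],0],[[0.05,3.3,0],0],[[0.05,3.3,0],0],[[0.05,3.3,0],0]]'; python3 - <<'E'
from h import *
F=[];G=[]
for i in range(8):
    st=manip.sense(); F.append(st['tcp_pos']); G.append(st['force']); s=snap('wrist')
snap('wrist','wrist9'); snap('side','side9'); snap('scene','scene9')
t=np.mean(F,0); M=R.from_quat(st['tool_rot']).as_matrix()
print(t,np.mean(G,0),M[:,1].round(4),np.abs(st['qd']).max(),st['finger_gap'],st['t'])
print('axis at top, wrist pred+corr',proj(s,[[t[0],t[1],.125]])+[-1.3,-1.7])
f=s['frame'].astype(int)
for v in range(176,222,3): print(v,(f[v,262:312:2].sum(1)), (f[v,262:312:2,0]-f[v,262:312:2,2]))
E
```

```text
t: 11.38
tcp_pos: [0.6661, -0.1499, 0.1745]
tool_rot: [0.704, 0.063, -0.063, -0.704]
force: [0.8, -0.3, -1.7]
finger_gap: 0.286
[ 0.66605215 -0.14985213  0.17472081] [ 0.16143773  0.21143225 -0.89043332] [ 4.e-04 -1.e-04 -1.e+00] 0.002268798497718062 0.2903087398727674 11.7333
axis at top, wrist pred+corr [[285.67557272 230.4867772 ]]
176 [550 543 542 545 562 575 576 581 579 578 576 579 577 575 571 561 559 557
 555 559 564 568 565 569 571] [83 84 84 84 80 74 73 72 71 74 74 74 74 76 78 81 82 83 84 82 79 78 80 78
 75]
179 [549 542 543 548 560 575 577 580 580 579 577 577 577 572 565 561 557 555
 557 562 565 566 568 569 572] [84 84 83 83 81 75 74 72 72 72 73 74 75 76 78 81 83 84 83 80 79 79 78 78
 76]
182 [547 542 539 548 564 577 574 581 580 575 575 572 575 571 566 560 556 558
 554 561 564 563 568 570 569] [83 84 85 85 79 74 74 72 72 75 75 75 75 77 79 82 82 84 83 81 80 81 78 77
 76]
185 [545 544 539 547 566 577 577 576 578 577 575 574 575 568 564 560 556 556
 554 565 564 566 570 571 571] [83 83 85 86 79 74 74 73 73 74 75 76 75 79 80 81 84 83 83 80 80 79 77 77
 75]
188 [540 541 538 553 56
[... 1496 characters left out ...]
9 312 308 306 303 316 359 420 510 550
 561 562 567 567 573 570 569] [82 85 84 76 73 75 78 74 64 47 46 44 45 50 59 74 81 82 80 79 77 77 75 75
 78]
215 [533 536 556 560 488 364 322 327 313 292 293 296 299 288 286 315 339 359
 483 557 563 568 570 569 566] [84 84 82 77 78 68 61 61 54 43 41 43 43 42 41 58 63 67 76 79 77 77 75 76
 78]
218 [530 537 529 388 309 315 318 322 299 292 296 308 326 333 294 303 337 333
 330 397 552 568 570 568 565] [84 84 82 71 60 61 61 61 52 41 41 40 38 35 41 51 64 62 62 69 77 77 76 76
 78]
221 [530 518 360 294 306 306 316 316 297 318 320 313 323 337 348 308 337 335
 326 306 390 555 570 567 567] [84 83 65 57 58 60 59 60 45 35 38 40 38 35 33 49 64 63 61 58 68 77 75 77
 77]
```

```bash
python3 - <<'E'
from h import *
st=manip.sense();print(st['t'],st['tcp_pos'],st['force'],np.abs(st['qd']).max());workorder.sign_off()
E
```

```text
11.9333 [ 0.66580175 -0.14978902  0.17438828] [-1.51424254 -0.24208022 -1.01374645] 0.0013933085680279621
the job is handed in; nothing more can be done
```

I pushed the drawer home, then took the black probe from the rack and lowered its rod through the guide hole. I handed the job in with the gripper still holding it there, at 11.9 s on the robot clock.

- **Drawer:** pushed by its bar handle until it stopped. About 19 N along the push gave no further motion, and the front looked flush with the box in the side view.
- **Depth:** the tip is about 49–50 mm below the top face. I worked this out from the arm position and the tip position measured above the hole, because the tip can't be seen inside.
- **Centring:** the cameras disagree slightly. The combined measurement puts the rod about 0.6 mm off centre. The wrist view alone suggests up to 1.4 mm towards +x. The side view, before the last 33 mm of descent, suggested about 1.5 mm towards -x. The rod has 8 mm of clearance all round.
- **Upright and still:** the tool axis is vertical to within 0.001 rad. A camera estimate of the rod itself, taken before the descent, gave a tilt of about 0.008 rad, which is within that measurement's error. Joint speeds are about 0.001 rad/s.
- **Contact:** the force readings during and after the descent stayed at noise level, about 1–2 N, so there was no sign of the probe touching the box or drawer.
- **Other items:** I never reached for any of them. The awl, countersink and green look-alike looked undisturbed after the lift, and the offcut, pencil and glue bottle were in the later views. I took no full final look at the scene.

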